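# Clear the jar and hang the instrument basket on the draining stand

### The job

A glass jar has been left on the base plate of the draining stand, in the way of the prongs. First move the jar, keeping it upright, and set it down gently in the empty spill tray; then hang the wire basket by its handle on the stand's two upturned prongs, so that it hangs freely and level from both. Leave everything else where it stands.

Things in the scene. Friction and masses are not known exactly. Their poses are not given: they have to be found in the camera images.
- stand: Fixed bright steel draining stand. Origin: centre of underside of its base plate, 240 (x) x 140 (y) x 8 mm. A post (18 mm thick) at x = +100 mm carries a crossbar along y (centre 191 mm up, 104 mm long). From it two round prongs, 8 mm thick, at y = -34 and +34 mm (60 mm free between them), run to the -x side and turn up at their ends. +x points from prong ends to post; yaw varies.
- stand_tips (a point): Midway between the two upturned prong ends, level with their tops, 209 mm above the table: the highest place of the stand; 20 mm in front (-x) of the seat. Axes as the stand's.
- stand_seat (a point): Midway between the two prongs at their lowest place (the seat, just behind the upturned ends), on the level of the prongs' upper surface, 189 mm above the table. Axes as the stand's: +x towards the post, 85 mm away. A bar of 10 mm thickness resting there has its centre 5 mm above this point.
- basket: Loose steel wire basket, 110 (x) x 120 (y) x 45 mm high, empty, about 0.3 kg (treat its mesh as solid). Origin: centre of its underside; z up. Its rigid handle is an upright arch of 10 mm round bar in the y-z plane: legs at y = -56 and +56 mm, level top bar along y, straight from -46 to +46 mm, centre 115 mm up. The opening under the bar is 102 mm wide, 65 mm high.
- basket_bar (a point): Middle of the basket handle's top bar, on the bar's centre line, 115 mm above the basket's underside; the bar runs along y. Here the bar has a flat-sided black grip, 11 (x) x 30 (y) x 20 mm high, centred on this point, to hold it by; it is narrower than the gap between the prongs.
- jar: Loose closed jar of plain glass with white lid and paper band, round, 56 mm diameter, 125 mm high, about 0.3 kg. Origin: centre of its underside; z up. It starts on the stand's base plate (8 mm above the table), some 65 to 85 mm in front of the prong ends.
- tray: Fixed shallow square spill tray of grey plastic, 170 x 170 mm outside, walls 5 mm thick and 14 mm high, empty. Origin: centre of its underside.
- tray_in (a point): Centre of the tray's inner floor, on the floor's upper surface (5 mm above the table); the inner floor is 160 x 160 mm, sides along its x and y.
- tip_box: Bystander, loose: yellow pipette-tip box, 80 x 115 x 50 mm high, near the robot on its right. Origin: centre of its underside.
- dishes: Bystander, loose: pile of two flat round culture dishes, 90 mm diameter, 32 mm high, near the robot on its left. Origin: centre of its underside.
Things that resemble listed ones, but are neither listed nor needed, are in the scene too. What is shaped like the basket but yellow is not meant.

How it is judged:
By the outcome, as a careful person would: the job done as asked, in the order asked, and still so for the second after the job is handed in, with the robot touching nothing.
It also fails if it takes over 67 s, if anything falls off the work surface, if the arm or the gripper's body presses on something with over 40 N, if the wrist force passes 120 N, or if a joint passes its speed limit or range.

### The arm

A 6-joint arm with a two-finger parallel gripper is mounted at the origin on the work surface. World frame = base frame: x ahead of the robot, y to its left, z up, the work surface at z = 0. Lengths are in mm, angles in rad, forces in N, time in s.
With the tool pointing down it reaches from about 400 to 925 mm from the base axis. Payload 12.5 kg.
Tool frame: the origin (TCP) lies midway between the tips of the shut fingers; the grasp point (between the pads) lies 19 mm behind it; z points along the fingers, y is the line along which they close (so a half turn about z gives the same grasp; the last joint's range is limited). The gripper opens to 95 mm and grips with 3 to 60 N. Pads are 20 mm wide; open, the fingers measure 119 mm over their backs; the gripper's body (75 mm by 180 mm) begins 59 mm behind the grasp point.
Start: joints at [1.12, 0.491, 1.559, -0, 1.092, -0.106], TCP at [211.239, 588.239, 214.661] pointing down, gripper open.
Joint ranges: [-3.1, 3.1], [-0.84, 2.19], [0.05, 2.79], [-1.13, 4.28], [0.06, 2.93], [-2.69, 2.69]. Speed limits (rad/s): [2.22, 2.22, 2.79, 3.14, 3.14, 3.14].

### API

Orientations are given as [roll, pitch, yaw] about the fixed x, y, z axes, in that order (R = Rz(yaw) Ry(pitch) Rx(roll)).
In Python, from cell import env gives the robot as it stands.
- The arm moves only by the tool carry_out, never from a script. Its argument "series" is a list of rows, each a list of 4 numbers: the shift along the world's x, y, z normalised to -1 to 1, where 1 is 5 cm, then the turn about the world's z normalised to -1 to 1, where 1 is 6 degrees. In form: [[x, y, z, turn], ...]. A call has exactly 5 rows; each row shifts and turns the commanded pose from where the row before left it; what a row does not reach is not made up. A row lasts 1/10 s, in which the tool goes at most 50 mm and 8.59 degrees, less where a joint would pass 70% of its speed; a pose out of reach is approached as far as the arm can. A call with a number of a shift or a turn outside -1 to 1 is refused whole. A call with a gripper value outside its range is refused whole. "fingers" is the closure, from -1 (fully open) to 1 (shut), set as the call begins (left out, the last holds). The fingers move at their own pace and stop on an object; the grip force is fixed at half the most. Time passes only in rows, so rows that do not move let the fingers close, or fill a call up. It gives the time, the measured TCP pose, the force, the opening and the grip force at its end, in the units of the state.
- env.state(): the state, without advancing time (a new reading comes with each control period).
- env.read_camera(name): name is "scene" or "side" or "wrist"; returns the picture (384x512x3 uint8, red, green, blue); there is no depth.
- env.calibration(name): a dict with "K" (3x3 intrinsics, pixels), "pose" (4x4, takes a point from camera to world coordinates). Camera axes: x right, y down, z forward; pixel columns grow to the right and rows downward; lengths in mm; the calibration is good to about 2 mm. A picture is of the moment at which its call begins: read the wrist's pose just before it. calibration takes no time and is no camera call; for the wrist camera it gives the pose at the moment of the call.
- env.job_done(): hands the job in; it is judged then, once.
Trained networks look in the newest picture that a camera, given by its name, has taken for a name from the list of things; names that differ only in an ending like _2 or _b are one class to them, and where a whole thing is asked for, a point or a joint stands for the part that bears it (a point fixed in the world has none). Each returns a list of dicts, best first, with "conf" (0 to 1); they miss things now and then, are a little off and sometimes report something else, mostly with a low value. They report only what shows in the picture. A call takes as long as a camera call. They do not tell look-alikes from the thing itself.
- env.look_for(camera, label): "position" ([row, column] as shares, 0 to 1, of the picture: columns of its width, rows of its height, amid what is visible of it).
The state is a dict: "t": time; "joints": joint angles; "qvel": joint speeds; "tau": joint torques, N m; "eef_pos": TCP position; "tcp_rot": TCP orientation; "ft_force": force on the tool from outside, world axes, zero at the start; "moment": the same for the moment, N m; "opening": opening from 0.0 (shut) to 1.0 (fully open); "grip_force": force on a finger pad.
Only numpy, scipy, OpenCV 4.12 (cv2) and the standard library are available. Lean on these libraries where they do the work, as an engineer would, in place of code of your own. Each camera call takes 0.05 s, during which the arm holds its last target. There are 200 camera calls.

## Working session

There is one attempt and no reset: what is moved stays moved. The work goes in short steps, Python scripts to look and compute and a tool call to move; the robot and the scene stay as the last step left them, time stands still between calls to the robot, and variables do not carry over. Pictures are saved under pics/ and viewed, at most 10 in all, crops included, and the job is handed in when it is done.

Besides the shell and the picture viewer there is one more tool, called after "Request:" by a JSON object that holds its "op" and its "data", one argument or row to a line. carry_out: Moves the arm, as the interface text tells. Its arguments: {"type":"object","properties":{"series":{"type":"array","items":{"type":"array","items":{"type":"number","minimum":-1,"maximum":1}}},"fingers":{"type":"number"}},"required":["series"]}

```bash
mkdir -p pics
cat > h.py <<'E'
import numpy as np, cv2
from cell import env
def proj(cam,P):
    c=env.calibration(cam);T=np.linalg.inv(c["pose"]);p=T[:3,:3]@np.array(P,float)+T[:3,3];q=c["K"]@p;return q[:2]/q[2]
def ray(cam,uv):
    c=env.calibration(cam);K=np.array(c["K"]);T=np.array(c["pose"]);d=T[:3,:3]@np.linalg.solve(K,[uv[0],uv[1],1]);return T[:3,3],d
def onz(cam,uv,z):
    o,d=ray(cam,uv);return o+d*(z-o[2])/d[2]
def tri(l):
    A=np.zeros((3,3));b=np.zeros(3)
    for cam,uv in l:
        o,d=ray(cam,uv);d=d/np.linalg.norm(d);M=np.eye(3)-np.outer(d,d);A+=M;b+=M@o
    return np.linalg.solve(A,b)
def find(cam,l):
    return [(round(r["conf"],2),(r["position"][1]*512).__round__(1),(r["position"][0]*384).__round__(1)) for r in env.look_for(cam,l)]
E
python3 - <<'E'
from h import *
np.set_printoptions(precision=1,suppress=True)
ims=[]
for c in ["scene","side"]:
    im=env.read_camera(c);cv2.imwrite(f"pics/{c}0.png",cv2.resize(im[:,:,::-1],(800,600),interpolation=cv2.INTER_CUBIC))
    cv2.imwrite(f"pics/raw_{c}0.png",im[:,:,::-1])
    k=env.calibration(c);print(c,np.array(k["pose"])[:3,3],np.array(k["K"])[0,0])
    for l in ["stand","stand_tips","stand_seat","basket","basket_bar","jar","tray","tray_in","tip_box","dishes"]:
        print(l,find(c,l))
print(env.state())
E
```

```text
scene [885.4 680.3 681.6] 353.5496451214587
stand [(0.55, 191.6, 238.2)]
stand_tips [(0.86, 194.8, 237.9), (0.61, 206.1, 180.6)]
stand_seat [(0.74, 190.5, 239.5)]
basket [(0.68, 208.1, 182.0), (0.57, 143.8, 201.8)]
basket_bar [(0.75, 144.3, 196.4), (0.74, 209.8, 178.1)]
jar [(0.66, 228.7, 210.1)]
tray [(0.87, 303.7, 316.3)]
tray_in [(0.94, 308.2, 312.2)]
tip_box [(0.79, 262.0, 180.3)]
dishes [(0.92, 333.8, 252.1)]
side [  12.1 -661.7  916.9] 449.6496193595014
stand [(0.7, 296.7, 223.1), (0.42, 315.5, 308.5)]
stand_tips [(0.79, 294.7, 223.3), (0.42, 265.7, 220.1)]
stand_seat [(0.83, 296.5, 220.7)]
basket [(0.81, 315.2, 308.8), (0.61, 379.4, 267.1)]
basket_bar [(0.86, 319.5, 308.8), (0.65, 381.6, 267.4)]
jar [(0.62, 266.0, 222.1)]
tray [(0.59, 193.3, 171.5)]
tray_in [(0.75, 192.5, 168.3)]
tip_box [(0.79, 232.7, 314.2)]
dishes [(0.62, 153.6, 213.9)]
{'t': 1.1, 'joints': array([ 1.1,  0.5,  1.6,  0. ,  1.1, -0.1]), 'qvel': array([ 0., -0.,  0., -0.,  0.,  0.]), 'tau': array([ -0. , -61.2, -25.8,   0.1,   0. ,   0. ]), 'eef_pos': array([211.2, 588.3, 214.7]), 'tcp_rot': array([3.1, 0. , 2.8]), 'ft_force': array([ 0.1, -0.3,  0.5]), 'moment': array([-0.,  0., -0.]), 'grip_force': 0.0, 'opening': 1.0006009449352085}
```

View pics/scene0.png

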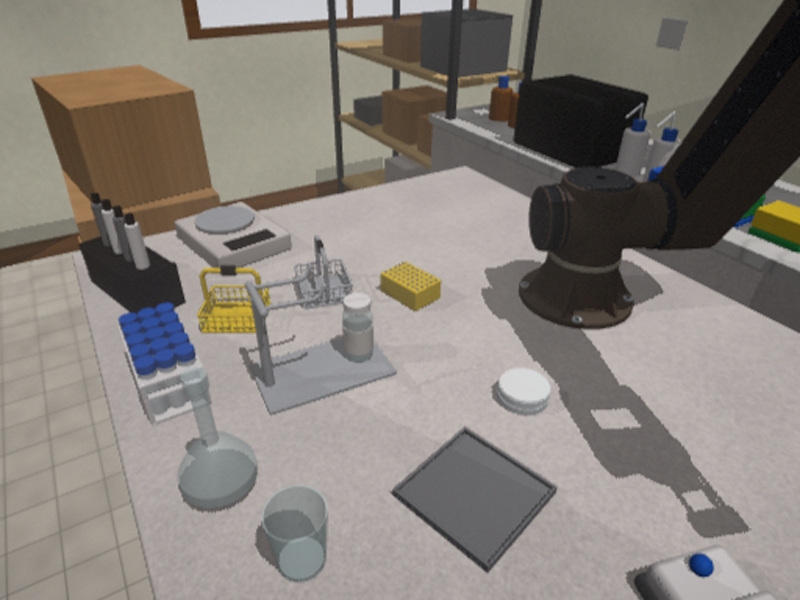

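View pics/side0.png

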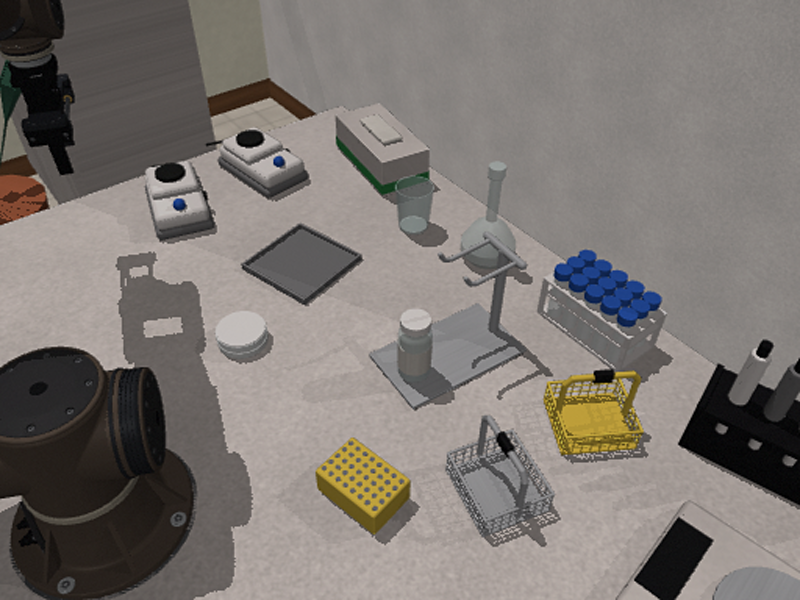

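The scene view shows the jar at about (357,330), the tray at (475,495) and the stand post at (265,330). In the side view the jar is at (415,345), the grey basket's black grip at (505,442) and the yellow look-alike at (595,410). I'll zoom in on raw pixels for accurate corners.

Run:
```python
import cv2,numpy as np
def crop(f,x,y,w,h,s):
    im=cv2.imread(f)[y:y+h,x:x+w];im=cv2.resize(im,None,fx=s,fy=s,interpolation=cv2.INTER_CUBIC)
    for i in range(0,w,20): cv2.putText(im,str(x+i),(i*s,10),0,.35,(0,0,255),1);cv2.line(im,(i*s,12),(i*s,20),(0,0,255),1)
    for i in range(0,h,20): cv2.putText(im,str(y+i),(0,i*s+4),0,.35,(0,0,255),1);cv2.line(im,(24,i*s),(32,i*s),(0,0,255),1)
    return im
cv2.imwrite("pics/c1.png",crop("pics/raw_side0.png",225,140,150,120,5))
cv2.imwrite("pics/c2.png",crop("pics/raw_scene0.png",120,150,150,120,5))
cv2.imwrite("pics/c3.png",crop("pics/raw_side0.png",270,250,120,110,5))
```

```text
(no output)
```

View pics/c1.png

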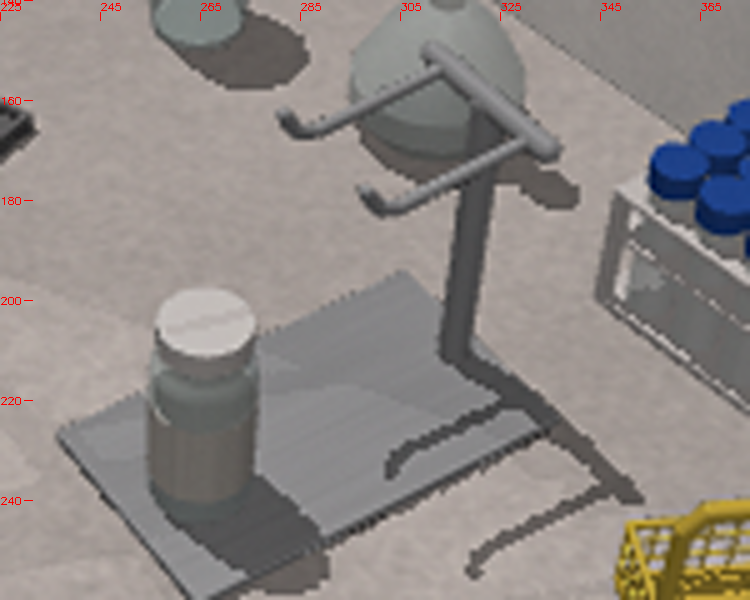

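View pics/c2.png

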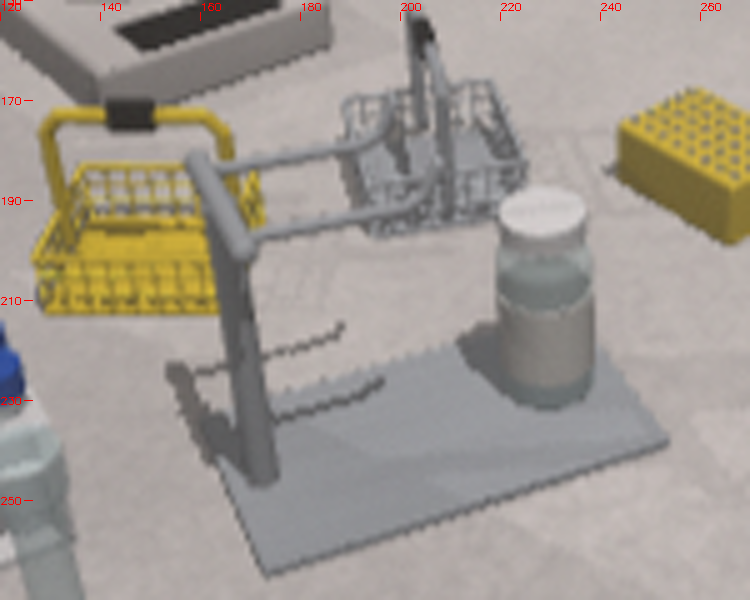

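View pics/c3.png

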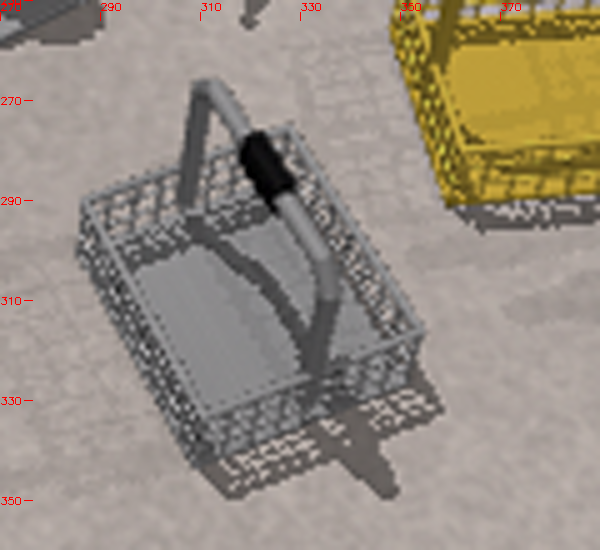

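```bash
cat > fit.py <<'E'
from h import *
from scipy.optimize import least_squares
np.set_printoptions(precision=2,suppress=True)
def fit(name,obs,x0):
    def res(p):
        c,s=np.cos(p[2]),np.sin(p[2]);r=[]
        for cam,P,uv in obs:
            r+=list(proj(cam,[p[0]+c*P[0]-s*P[1],p[1]+s*P[0]+c*P[1],P[2]])-uv)
        return r
    best=min((least_squares(res,[*x0[:2],y],x_scale=[10,10,.1],loss="soft_l1") for y in ([x0[2]] if len(x0)>2 else np.arange(-3,3,.7))),key=lambda r:r.cost)
    print(name,best.x,"deg",np.degrees(best.x[2]));print(np.array(res(best.x)).reshape(-1,2).tolist() and np.round(np.array(res(best.x)).reshape(-1,2),1).tolist())
    return best.x
if __name__=="__main__":
    S,C="side","scene"
    fit("stand",[(S,(-120,70,8),(237,226.5)),(S,(120,70,8),(305.5,194)),(S,(120,-70,8),(334,226)),
     (S,(-5,34,209),(281,162.5)),(S,(-5,-34,209),(297.5,177.5)),(S,(100,52,191),(311.5,150)),(S,(100,-52,191),(336,170.5)),
     (C,(-120,70,8),(253.5,238)),(C,(120,70,8),(173,265)),(C,(100,52,191),(169,199)),(C,(100,-52,191),(159,182)),(C,(-5,34,209),(207,182)),(C,(100,0,8),(172.5,246))],[600,0])
    fit("basket",[(S,(0,0,115),(322.5,283.5)),(C,(0,0,115),(204.5,157)),(S,(-55,60,45),(286.5,291)),(S,(55,60,45),(328.5,275)),(S,(55,-60,45),(354,316)),(S,(-55,-60,45),(311,333)),(S,(0,46,115),(313.5,269)),(S,(0,-46,115),(334,300))],[550,-250])
    print("grip",tri([(S,(322.5,283.5)),(C,(204.5,157))]))
    print("jar",tri([(S,(265,204.5)),(C,(228.5,192.5))]),onz(S,(265,204.5),133),onz(C,(228.5,192.5),133))
    k=1.5625
    a=[(-85,-85,14),(85,-85,14),(85,85,14),(-85,85,14)]
    cs=[(465,429),(392,491),(488,568),(556,490)]; ss=[(304,301),(361,258),(301,225),(243,263)]
    fit("tray",[(C,P,np.array(u)/k) for P,u in zip(a,cs)]+[(S,P,np.array(u)/k) for P,u in zip(a,ss)],[500,250])
    print("tip_box",onz(C,(262,180.3),30),onz(S,(232.7,314.2),30)); print("dishes",onz(C,(333.8,252),20),onz(S,(153.6,213.9),20))
    print("yb",onz(C,(144,196.4),115),onz(S,(381.6,267.4),115))
    print(env.state()["tcp_rot"])
E
python3 fit.py
```

```text
Traceback (most recent call last):
  File "fit.py", line 15, in <module>
    fit("stand",[(S,(-120,70,8),(237,226.5)),(S,(120,70,8),(305.5,194)),(S,(120,-70,8),(334,226)),
    ~~~^^^^^^^^^^^^^^^^^^^^^^^^^^^^^^^^^^^^^^^^^^^^^^^^^^^^^^^^^^^^^^^^^^^^^^^^^^^^^^^^^^^^^^^^^^^
  File "fit.py", line 10, in fit
    best=min((least_squares(res,[*x0[:2],y],x_scale=[10,10,.1],loss="soft_l1") for y in ([x0[2]] if len(x0)>2 else np.arange(-3,3,.7))),key=lambda r:r.cost)
  File "fit.py", line 10, in <genexpr>
    best=min((least_squares(res,[*x0[:2],y],x_scale=[10,10,.1],loss="soft_l1") for y in ([x0[2]] if len(x0)>2 else np.arange(-3,3,.7))),key=lambda r:r.cost)
              ~~~~~~~~~~~~~^^^^^^^^^^^^^^^^^^^^^^^^^^^^^^^^^^^^^^^^^^^^^^^^^^^
  File "fit.py", line 8, in res
    r+=list(proj(cam,[p[0]+c*P[0]-s*P[1],p[1]+s*P[0]+c*P[1],P[2]])-uv)
            ~~~~^^^^^^^^^^^^^^^^^^^^^^^^^^^^^^^^^^^^^^^^^^^^^^^^^^
  File "h.py", line 4, in proj
    c=env.calibration(cam);T=np.linalg.inv(c["pose"]);p=T[:3,:3]@np.array(P,float)+T[:3,3];q=c["K"]@p;return q[:2]/q[2]
ValueError: time passes only in moves, steps and waits
```

```bash
python3 - <<'E'
s=open('h.py').read().replace("env.calibration(cam)","cal(cam)").replace("def proj","import functools\n@functools.cache\ndef cal(cam): return env.calibration(cam)\ndef proj",1)
open('h.py','w').write(s)
E
python3 fit.py 2>&1 | tail -30
```

```text
stand [592.69 -61.02  -0.08] deg -4.8222261881760735
[[-1.6, -0.8], [0.3, -0.7], [2.9, -2.8], [0.4, -1.1], [0.4, -0.5], [-1.5, -0.7], [-0.0, 1.0], [0.5, -1.4], [-0.6, -2.1], [0.3, 1.6], [-0.2, -2.0], [0.5, -1.4], [0.1, -1.6]]
basket [ 475.83 -310.29   -0.26] deg -14.749288711752085
[[0.8, 0.6], [0.2, -0.1], [-0.5, -1.8], [-0.5, -0.7], [1.2, 0.0], [-0.4, 0.5], [-0.4, -1.1], [0.2, 1.3]]
grip [ 476.11 -308.67  115.32]
jar [516.48 -58.77 129.2 ] [513.85 -61.59 133.  ] [519.18 -53.84 133.  ]
tray [520.69 303.02   0.26] deg 14.87793079897878
[[-0.5, -1.8], [-0.7, -1.2], [-0.5, 0.3], [0.8, -1.5], [-0.3, -2.1], [0.4, -3.7], [-0.7, -2.9], [-1.5, -1.1]]
tip_box [ 314.1  -200.05   30.  ] [ 307.56 -209.76   30.  ]
dishes [333.96 193.57  20.  ] [318.23 180.8   20.  ]
yb [ 721.72 -181.59  115.  ] [ 609.04 -355.72  115.  ]
[3.14 0.   2.8 ]
```

Request:
{"op": "carry_out", "data": {
  "series": [
    [0.3,-0.65,0.17,0.13],
    [0.3,-0.65,0.17,0.13],
    [0.3,-0.65,0.17,0.13],
    [0.3,-0.65,0.17,0.13],
    [0.3,-0.65,0.17,0.13]
  ],
  "fingers": -1
}}

```text
t: 1.6
eef_pos: [286.6, 424.4, 257.6]
tcp_rot: [3.141, 0.0, 2.866]
ft_force: [1.4, -0.9, -0.1]
opening: 0.996
grip_force: 0.0
```

Request:
{"op": "carry_out", "data": {
  "series": [
    [0.3,-0.65,0.17,0.13],
    [0.3,-0.65,0.17,0.13],
    [0.3,-0.65,0.17,0.13],
    [0.3,-0.65,0.17,0.13],
    [0.3,-0.65,0.17,0.13]
  ]
}}

```text
t: 2.1
eef_pos: [361.5, 261.9, 300.2]
tcp_rot: [3.141, 0.0, 2.934]
ft_force: [0.5, 0.7, 0.5]
opening: 0.998
grip_force: 0.0
```

Request:
{"op": "carry_out", "data": {
  "series": [
    [0.3,-0.65,0,0.13],
    [0.3,-0.65,0,0.13],
    [0.3,-0.65,0,0.13],
    [0.3,-0.65,0,0.13],
    [0.3,-0.65,0,0.13]
  ]
}}

```text
t: 2.6
eef_pos: [436.6, 99.3, 299.9]
tcp_rot: [3.141, 0.0, 3.001]
ft_force: [0.2, 0.8, 0.6]
opening: 1.001
grip_force: 0.0
```

Request:
{"op": "carry_out", "data": {
  "series": [
    [0.3,-0.65,0,0.13],
    [0.3,-0.65,0,0.13],
    [0.3,-0.65,0,0.1],
    [0.2,-0.45,0,0.0],
    [0,0,0,0]
  ]
}}

```text
t: 3.1
eef_pos: [492.1, -21.5, 299.4]
tcp_rot: [-3.141, 0.0, 3.036]
ft_force: [0.4, 0.8, -0.5]
opening: 1.001
grip_force: 0.0
```

Run:
```python
from fit import *
s=env.state();print(s["t"],s["eef_pos"],np.degrees(s["tcp_rot"]))
c=cal("wrist");im=env.read_camera("wrist");cv2.imwrite("pics/w1.png",im[:,:,::-1])
for l in ["jar","stand_tips","stand"]: print(l,find("wrist",l))
print("pred jar",proj("wrist",[516,-59,133]),"tips",[proj("wrist",[592.7-5*.9965+s*34*.084,-61+5*.084+s*34*.9965,209]).round(1) for s in(1,-1)])
np.save("w1.npy",c["pose"]);print(c["pose"])
```

```text
3.1 [492.1  -21.49 299.41] [-179.99    0.    173.95]
jar [(0.64, 232.4, 190.1)]
stand_tips [(0.58, 247.0, 216.1)]
stand [(0.61, 249.4, 218.5)]
pred jar [226.78 198.96] tips [array([262.1, 290.7]), array([192.3, 292. ])]
[[  0.11   0.96   0.25 422.58]
 [  0.99  -0.1   -0.03 -13.58]
 [  0.     0.25  -0.97 468.94]
 [  0.     0.     0.     1.  ]]
```

View pics/w1.png

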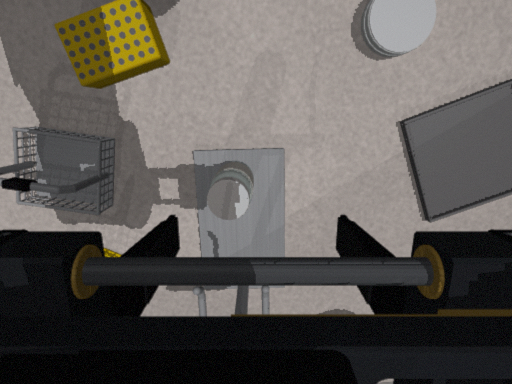

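Wrist view: jar lid centre near (229,201), prong tips near (197,290) and (265,291), plate front corners (193,150) and (284,149). I'll combine these with the earlier picks.

Run:
```python
from fit import *
W="wrist"
for z in(133,): print("jar",onz(W,(229,201),z))
a=onz(W,(193,150),8);b=onz(W,(284,149),8);print("front corners",a,b,np.linalg.norm(a-b),"yaw",np.degrees(np.arctan2(b[1]-a[1],b[0]-a[0]))-90)
a=onz(W,(197,290),209);b=onz(W,(265,291),209);print("tips",a,b,(a+b)/2,np.linalg.norm(a-b))
fit("standW",[(W,(-120,-70,8),(193,150)),(W,(-120,70,8),(284.5,149)),(W,(-5,-34,209),(197,290)),(W,(-5,34,209),(265,291))],[592,-60,-.08])
print("grip",onz(W,(17,184),115))
```

```text
jar [517.64 -53.66 133.  ]
front corners [ 467.42 -113.94    8.  ] [480.08  24.14   8.  ] 138.65304963976496 yaw -5.239477009146469
tips [582.3  -86.32 209.  ] [590.18 -20.61 209.  ] [586.24 -53.46 209.  ] 66.18834265630122
standW [592.27 -54.4   -0.09] deg -4.96498172984732
[[0.0, -0.5], [0.5, -1.0], [-1.2, 2.0], [0.5, -0.0]]
grip [ 475.5  -307.16  115.  ]
```

Request:
{"op": "carry_out", "data": {
  "series": [
    [0.17,-0.23,-0.5,0.18],
    [0.17,-0.23,-0.5,0],
    [0.17,-0.23,-0.5,0],
    [0,0,-0.5,0],
    [0,0,-0.4,0]
  ]
}}

```text
t: 3.8
eef_pos: [516.4, -52.8, 178.5]
tcp_rot: [3.141, -0.001, 3.058]
ft_force: [0.4, 0.0, 0.8]
opening: 1.001
grip_force: 0.0
```

Request:
{"op": "carry_out", "data": {
  "series": [
    [0,0,-0.5,0],
    [0,0,-0.5,0],
    [0,0,-0.5,0],
    [0,0,-0.5,0],
    [0,0,-0.3,0]
  ]
}}

```text
t: 4.3
eef_pos: [516.1, -52.5, 63.4]
tcp_rot: [3.141, -0.001, 3.059]
ft_force: [-0.2, 0.7, -0.3]
opening: 1.002
grip_force: 0.0
```

Run:
```python
from fit import *
s=env.state();print(s["t"],s["eef_pos"],np.degrees(s["tcp_rot"]),s["ft_force"])
im=env.read_camera("side")[130:330,180:400];cv2.imwrite("pics/s2.png",cv2.resize(im[:,:,::-1],None,fx=3,fy=3))
```

```text
4.3 [516.11 -52.52  63.36] [179.98  -0.07 175.27] [-0.24  0.71 -0.31]
```

View pics/s2.png

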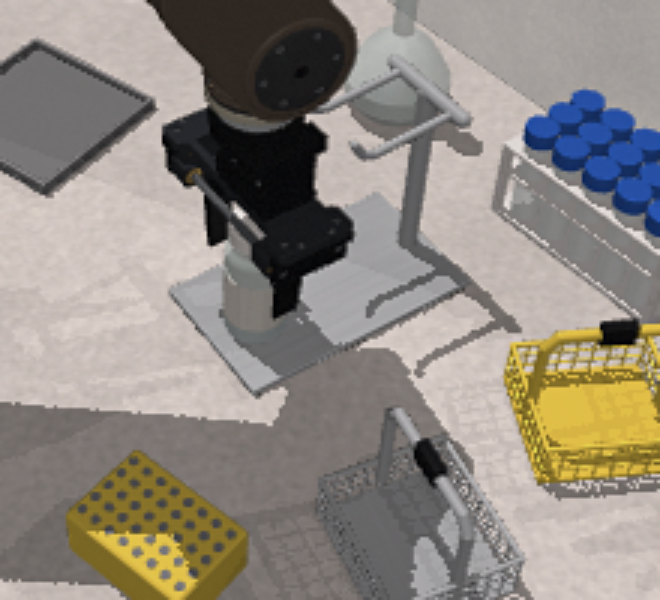

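The fingers straddle the jar at about (250,285) in the crop, so I'll close.

Request:
{"op": "carry_out", "data": {
  "series": [
    [0,0,0,0],
    [0,0,0,0],
    [0,0,0,0],
    [0,0,0,0],
    [0,0,0,0]
  ],
  "fingers": 1
}}

```text
t: 4.85
eef_pos: [517.1, -54.0, 65.3]
tcp_rot: [-3.141, 0.002, 3.058]
ft_force: [-0.9, -4.5, 2.9]
opening: 0.638
grip_force: 1.8
```

Request:
{"op": "carry_out", "data": {
  "series": [
    [0,0,0,0],
    [0,0,0,0],
    [0,0,0,0],
    [0,0,0,0],
    [0,0,0,0]
  ]
}}

```text
t: 5.35
eef_pos: [517.2, -54.0, 65.1]
tcp_rot: [-3.141, 0.001, 3.057]
ft_force: [0.8, -2.5, 6.2]
opening: 0.596
grip_force: 29.6
```

Request:
{"op": "carry_out", "data": {
  "series": [
    [0,0,0.1,0],
    [0,0,0.2,0],
    [0,0,0.4,0],
    [0,0,0.4,0],
    [0,0,0.3,0]
  ]
}}

```text
t: 5.85
eef_pos: [516.6, -53.6, 136.2]
tcp_rot: [3.141, 0.0, 3.058]
ft_force: [-0.4, -1.0, -3.6]
opening: 0.597
grip_force: 29.5
```

Request:
{"op": "carry_out", "data": {
  "series": [
    [0,0.15,0,0],
    [0,0.3,0,0],
    [0,0.45,0,0],
    [0,0.6,0,0],
    [0,0.7,0,0]
  ]
}}

```text
t: 6.35
eef_pos: [515.9, 58.0, 133.6]
tcp_rot: [3.142, -0.002, 3.057]
ft_force: [0.9, -0.0, -3.5]
opening: 0.597
grip_force: 29.5
```

Request:
{"op": "carry_out", "data": {
  "series": [
    [0,0.7,0,0],
    [0,0.7,0,0],
    [0,0.7,0,0],
    [0,0.7,0,0],
    [0,0.7,0,0]
  ]
}}

```text
t: 6.85
eef_pos: [515.3, 233.7, 133.5]
tcp_rot: [-3.141, -0.002, 3.058]
ft_force: [0.7, -0.3, -3.7]
opening: 0.597
grip_force: 29.5
```

Request:
{"op": "carry_out", "data": {
  "series": [
    [0,0.6,0,0],
    [0,0.45,0,0],
    [0,0.3,0,0],
    [0,0.1,0,0],
    [0,0,0,0]
  ]
}}

```text
t: 7.35
eef_pos: [516.2, 304.0, 134.1]
tcp_rot: [-3.141, -0.001, 3.058]
ft_force: [-0.2, -0.4, -2.8]
opening: 0.597
grip_force: 29.5
```

Run:
```python
from fit import *
s=env.state();print(s["t"],s["eef_pos"],s["ft_force"],s["opening"])
a=np.hstack([env.read_camera("scene")[150:384,150:400],env.read_camera("wrist")[0:234,100:400]]);cv2.imwrite("pics/p3.png",cv2.resize(a[:,:,::-1],(790,336)))
print(find("wrist","tray"))
```

```text
7.35 [516.21 304.02 134.06] [-0.2  -0.39 -2.83] 0.5968963507827105
[(0.81, 261.5, 153.2), (0.66, 257.8, 240.6)]
```

View pics/p3.png

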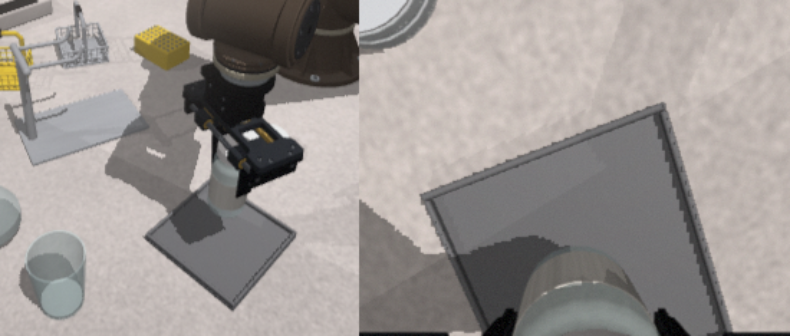

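Both views show the jar held upright over the tray. Lowering.

Request:
{"op": "carry_out", "data": {
  "series": [
    [0,0,-0.2,0],
    [0,0,-0.35,0],
    [0,0,-0.35,0],
    [0,0,-0.25,0],
    [0,0,-0.1,0]
  ]
}}

```text
t: 8.0
eef_pos: [516.4, 303.1, 70.6]
tcp_rot: [-3.141, -0.002, 3.057]
ft_force: [-0.6, -0.2, -3.9]
opening: 0.595
grip_force: 29.5
```

Request:
{"op": "carry_out", "data": {
  "series": [
    [0,0,-0.03,0],
    [0,0,-0.03,0],
    [0,0,-0.02,0],
    [0,0,-0.02,0],
    [0,0,0,0]
  ]
}}

```text
t: 8.5
eef_pos: [516.8, 303.8, 67.4]
tcp_rot: [3.141, 0.0, 3.058]
ft_force: [-0.3, 0.3, -3.4]
opening: 0.595
grip_force: 29.5
```

Request:
{"op": "carry_out", "data": {
  "series": [
    [0,0,-0.03,0],
    [0,0,-0.02,0],
    [0,0,-0.02,0],
    [0,0,-0.02,0],
    [0,0,0,0]
  ]
}}

```text
t: 9.0
eef_pos: [516.7, 303.7, 62.5]
tcp_rot: [-3.142, -0.0, 3.058]
ft_force: [-0.2, 0.3, -3.7]
opening: 0.594
grip_force: 29.5
```

Request:
{"op": "carry_out", "data": {
  "series": [
    [0,0,-0.02,0],
    [0,0,-0.01,0],
    [0,0,-0.01,0],
    [0,0,0,0],
    [0,0,0,0]
  ]
}}

```text
t: 9.5
eef_pos: [517.4, 303.7, 62.1]
tcp_rot: [3.141, 0.002, 3.058]
ft_force: [-1.8, -3.1, 10.7]
opening: 0.598
grip_force: 29.7
```

Contact made, so I'll release and rise.

Request:
{"op": "carry_out", "data": {
  "series": [
    [0,0,0,0],
    [0,0,0,0],
    [0,0,0,0],
    [0,0,0,0],
    [0,0,0,0]
  ],
  "fingers": -1
}}

```text
t: 10.0
eef_pos: [516.7, 303.8, 60.6]
tcp_rot: [3.142, -0.0, 3.058]
ft_force: [0.1, -0.4, -0.0]
opening: 0.957
grip_force: 0.0
```

Request:
{"op": "carry_out", "data": {
  "series": [
    [0,0,0.02,0],
    [0,0,0.1,0],
    [0,0,0.3,0],
    [0,0,0.5,0],
    [0,0,0.7,0]
  ]
}}

```text
t: 10.5
eef_pos: [516.1, 303.5, 141.7]
tcp_rot: [-3.14, -0.002, 3.058]
ft_force: [0.1, -0.4, 0.7]
opening: 0.999
grip_force: 0.0
```

Request:
{"op": "carry_out", "data": {
  "series": [
    [0,0,0.7,0],
    [0,0,0.7,0],
    [0,0,0.7,0],
    [0,0,0.7,0],
    [0,0,0.4,0]
  ]
}}

```text
t: 11.0
eef_pos: [516.9, 303.9, 305.1]
tcp_rot: [3.14, 0.003, 3.058]
ft_force: [-0.2, 0.4, 0.4]
opening: 1.001
grip_force: 0.0
```

Run:
```python
from fit import *
s=env.state();print(s["t"],s["eef_pos"],np.degrees(s["tcp_rot"]))
im=env.read_camera("side");cv2.imwrite("pics/s4.png",im[:,:,::-1]);print(find("side","jar"),find("side","tray"))
print(proj("side",[517,304,5]),proj("side",[517,304,130]),proj("side",[517,304,67]))
```

```text
11.0 [516.94 303.88 305.15] [179.89   0.18 175.19]
[] [(0.76, 192.8, 172.2), (0.6, 233.0, 310.9)]
[192.07 166.8 ] [188.37 134.28] [190.29 151.18]
```

Request:
{"op": "carry_out", "data": {
  "series": [
    [-0.04,-0.6,0,-0.83],
    [-0.04,-0.6,0,-0.83],
    [-0.04,-0.6,0,-0.83],
    [-0.04,-0.6,0,-0.83],
    [-0.04,-0.6,0,-0.83]
  ]
}}

```text
t: 11.65
eef_pos: [506.0, 152.5, 300.3]
tcp_rot: [-3.14, -0.002, 2.62]
ft_force: [0.7, 0.2, 0.2]
opening: 1.002
grip_force: 0.0
```

Request:
{"op": "carry_out", "data": {
  "series": [
    [-0.04,-0.6,0,-0.83],
    [-0.04,-0.6,0,-0.83],
    [-0.04,-0.6,0,-0.83],
    [-0.04,-0.6,0,-0.83],
    [-0.04,-0.6,0,-0.83]
  ]
}}

```text
t: 12.15
eef_pos: [496.0, 2.6, 300.4]
tcp_rot: [-3.14, -0.001, 2.185]
ft_force: [0.7, -0.7, 0.9]
opening: 0.998
grip_force: 0.0
```

Request:
{"op": "carry_out", "data": {
  "series": [
    [-0.04,-0.6,0,-0.83],
    [-0.04,-0.6,0,-0.83],
    [-0.04,-0.6,0,-0.83],
    [-0.04,-0.6,0,-0.83],
    [-0.04,-0.6,0,-0.83]
  ]
}}

```text
t: 12.65
eef_pos: [486.0, -147.3, 300.4]
tcp_rot: [-3.14, -0.001, 1.75]
ft_force: [0.6, -0.1, 0.2]
opening: 1.0
grip_force: 0.0
```

Request:
{"op": "carry_out", "data": {
  "series": [
    [-0.04,-0.6,0,-0.83],
    [-0.04,-0.6,0,-0.83],
    [-0.04,-0.6,0,-0.83],
    [-0.04,-0.4,0,-0.83],
    [0,0,0,0]
  ]
}}

```text
t: 13.15
eef_pos: [478.1, -257.9, 300.1]
tcp_rot: [-3.14, -0.001, 1.402]
ft_force: [-0.5, -0.3, 1.3]
opening: 1.002
grip_force: 0.0
```

Run:
```python
from fit import *
s=env.state();print(s["t"],s["eef_pos"],np.degrees(s["tcp_rot"]))
cal("wrist");W=env.read_camera("wrist");S=env.read_camera("side")
print("jar",find("side","jar"),find("scene","jar") if 0 else "")
for l in["basket","basket_bar"]:
    r=find("wrist",l);print(l,r)
print("pred",proj("wrist",[475.8,-308.5,115]))
# black grip blob near prediction
g=W.max(2);p=proj("wrist",[475.8,-308.5,115]).astype(int);x0,y0=max(p[0]-60,0),max(p[1]-60,0)
m=(g[y0:y0+120,x0:x0+120]<45).astype(np.uint8);n,l,st,ct=cv2.connectedComponentsWithStats(m)
for i in range(1,n):
    if st[i,4]>30: print(st[i]+[x0,y0,0,0,0],ct[i]+[x0,y0])
a=np.hstack([S[80:320,120:370],W[:240,120:420]]);cv2.imwrite("pics/p5.png",cv2.resize(a[:,:,::-1],(797,348)))
```

```text
13.15 [ 478.06 -257.94  300.07] [-179.88   -0.05   80.32]
jar [(0.92, 190.0, 150.7)] 
basket [(0.91, 262.9, 194.0), (0.81, 392.5, 172.1), (0.49, 314.5, 28.8)]
basket_bar [(0.91, 260.5, 194.5), (0.79, 392.5, 170.5)]
pred [262.33 213.28]
[258 202  10  24 198] [262.52 213.91]
[202 257 120   8 373] [262.33 259.41]
```

View pics/p5.png

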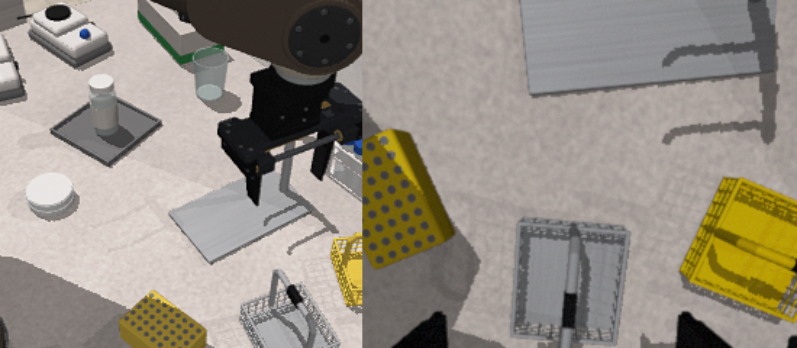

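Side view: the jar stands upright in the tray at (105,105) in the crop. Wrist view: the grip is at (569,310), matching the prediction within 1 px. Aligning over the grip and descending.

Request:
{"op": "carry_out", "data": {
  "series": [
    [-0.01,-0.25,0,-0.42],
    [-0.01,-0.25,0,-0.41],
    [-0.02,-0.25,-0.2,0],
    [0,-0.26,-0.5,0],
    [0,0,-0.5,0]
  ]
}}

```text
t: 13.9
eef_pos: [476.4, -308.9, 240.2]
tcp_rot: [3.141, 0.0, 1.318]
ft_force: [0.8, 0.1, -0.5]
opening: 0.997
grip_force: 0.0
```

Request:
{"op": "carry_out", "data": {
  "series": [
    [0,0,-0.5,0],
    [0,0,-0.5,0],
    [0,0,-0.5,0],
    [0,0,-0.3,0],
    [0,0,0,0]
  ]
}}

```text
t: 14.4
eef_pos: [475.7, -306.9, 149.0]
tcp_rot: [-3.138, -0.002, 1.319]
ft_force: [-0.1, -0.0, -0.2]
opening: 1.0
grip_force: 0.0
```

Run:
```python
from fit import *
s=env.state();print(s["t"],s["eef_pos"],np.degrees(s["tcp_rot"]))
cal("wrist");W=env.read_camera("wrist");cv2.imwrite("pics/w6.png",W[:,:,::-1])
p=proj("wrist",[475.8,-308.5,125]);print("pred",p)
g=W.max(2);x0,y0=int(p[0])-45,int(p[1])-50
m=(g[y0:y0+90,x0:x0+90]<45).astype(np.uint8);n,l,st,ct=cv2.connectedComponentsWithStats(m)
for i in range(1,n):
    if st[i,4]>30: print(st[i]+[x0,y0,0,0,0],ct[i]+[x0,y0])
```

```text
14.4 [ 475.66 -306.9   149.03] [-179.78   -0.1    75.55]
pred [257.51 222.24]
[250 197  16  43 611] [257.63 217.7 ]
[212 258  90   4 215] [258.23 258.8 ]
```

Request:
{"op": "carry_out", "data": {
  "series": [
    [0,-0.03,-0.3,0],
    [0,0,-0.3,0],
    [0,0,-0.3,0],
    [0,0,-0.16,0],
    [0,0,0,0]
  ]
}}

```text
t: 14.95
eef_pos: [476.6, -308.5, 98.4]
tcp_rot: [-3.141, -0.0, 1.319]
ft_force: [-0.5, 0.5, -0.5]
opening: 1.0
grip_force: 0.0
```

Request:
{"op": "carry_out", "data": {
  "series": [
    [0,0,0,0],
    [0,0,0,0],
    [0,0,0,0],
    [0,0,0,0],
    [0,0,0,0]
  ],
  "fingers": 1
}}

```text
t: 15.45
eef_pos: [476.8, -308.3, 98.9]
tcp_rot: [3.141, 0.0, 1.319]
ft_force: [1.2, 0.5, -0.1]
opening: 0.636
grip_force: 0.0
```

Request:
{"op": "carry_out", "data": {
  "series": [
    [0,0,0,0],
    [0,0,0,0],
    [0,0,0,0],
    [0,0,0,0],
    [0,0,0,0]
  ]
}}

```text
t: 15.95
eef_pos: [476.7, -308.3, 98.6]
tcp_rot: [3.142, -0.0, 1.319]
ft_force: [-0.8, -0.9, 0.9]
opening: 0.213
grip_force: 0.0
```

Request:
{"op": "carry_out", "data": {
  "series": [
    [0,0,0,0],
    [0,0,0,0],
    [0,0,0,0],
    [0,0,0,0],
    [0,0,0,0]
  ]
}}

```text
t: 16.45
eef_pos: [476.7, -308.2, 98.5]
tcp_rot: [-3.141, -0.0, 1.319]
ft_force: [-0.1, 1.2, -2.1]
opening: 0.11
grip_force: 30.0
```

Request:
{"op": "carry_out", "data": {
  "series": [
    [0,0,0.1,0],
    [0,0,0.4,0],
    [0,0,0.6,0],
    [0,0,0.7,0],
    [0,0,0.5,0]
  ]
}}

```text
t: 16.95
eef_pos: [476.9, -308.4, 216.1]
tcp_rot: [3.14, 0.001, 1.319]
ft_force: [-0.0, -0.2, -3.6]
opening: 0.116
grip_force: 30.0
```

Request:
{"op": "carry_out", "data": {
  "series": [
    [0,0.2,0,0.32],
    [0,0.5,0,0.32],
    [0,0.7,0,0.32],
    [0,0.7,0,0.32],
    [0,0.5,0,0.32]
  ]
}}

```text
t: 17.45
eef_pos: [475.7, -175.7, 212.4]
tcp_rot: [-3.14, -0.001, 1.49]
ft_force: [0.5, -0.9, -2.7]
opening: 0.113
grip_force: 30.0
```

Request:
{"op": "carry_out", "data": {
  "series": [
    [0,0.2,0,0],
    [0,0.1,0,0],
    [0,0,0,0],
    [0,0,0,0],
    [0,0,0,0]
  ]
}}

```text
t: 17.95
eef_pos: [476.7, -164.0, 213.5]
tcp_rot: [-3.142, 0.0, 1.486]
ft_force: [1.0, 0.4, -3.1]
opening: 0.115
grip_force: 30.0
```

Run:
```python
from fit import *
s=env.state();print(s["t"],s["eef_pos"],np.degrees(s["tcp_rot"]),s["opening"],s["ft_force"])
cal("wrist");W=env.read_camera("wrist");cv2.imwrite("pics/w7.png",W[:,:,::-1])
for y in(-61,-54.4):
  print([proj("wrist",[592.5-5*.9965+k*34*.084,y+5*.084+k*34*.9965,209]).round(1) for k in(1,-1)])
print(find("wrist","stand_tips"))
a=np.hstack([cv2.resize(W[:,200:512],(487,600)),env.read_camera("side")[100:340,180:305].repeat(2,0).repeat(2,1)[:600] if 0 else np.zeros((600,1,3),np.uint8)])
for i in range(200,512,20): cv2.putText(a,str(i),(int((i-200)*1.5625),10),0,.3,(255,0,0),1)
for i in range(0,384,20): cv2.putText(a,str(i),(0,int(i*1.5625)+4),0,.3,(255,0,0),1)
cv2.imwrite("pics/p7.png",a[:,:,::-1])
```

```text
17.95 [ 476.74 -164.04  213.46] [-180.      0.     85.12] 0.11504761767171279 [ 1.04  0.44 -3.1 ]
[array([461.6, -45.8]), array([440.7,  97.9])]
[array([462.7, -61.5]), array([441.5,  85.3])]
[(0.96, 358.8, 65.4)]
```

View pics/p7.png

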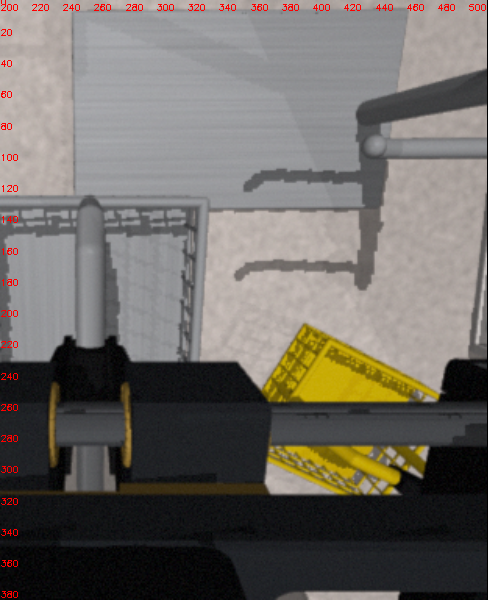

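The near prong tip is at (439,93) and the plate edges line up with the tool, which puts the stand at about (592,-58.3) with yaw -4.9° and the seat at about (607,-59.6). Next I'll move in front of the prongs, then advance under the arch.

Request:
{"op": "carry_out", "data": {
  "series": [
    [0.02,0.3,0,0],
    [0.02,0.6,0,0],
    [0.02,0.7,0,0],
    [0.02,0.5,0,0],
    [0.02,0.2,0,0]
  ]
}}

```text
t: 18.55
eef_pos: [481.5, -46.0, 213.7]
tcp_rot: [3.142, -0.0, 1.488]
ft_force: [-0.4, 0.5, -2.8]
opening: 0.115
grip_force: 30.0
```

Request:
{"op": "carry_out", "data": {
  "series": [
    [0,0,0,0],
    [0,0,0,0],
    [0,0,0,0],
    [0,0,0,0],
    [0,0,0,0]
  ]
}}

```text
t: 19.05
eef_pos: [481.7, -48.9, 213.6]
tcp_rot: [-3.142, 0.0, 1.486]
ft_force: [-0.4, 0.3, -0.9]
opening: 0.115
grip_force: 30.0
```

Request:
{"op": "carry_out", "data": {
  "series": [
    [0.2,-0.02,0,0],
    [0.3,-0.03,0,0],
    [0.4,-0.03,0,0],
    [0.4,-0.03,0,0],
    [0.3,-0.03,0,0]
  ]
}}

```text
t: 19.55
eef_pos: [563.5, -55.6, 213.5]
tcp_rot: [3.141, 0.0, 1.487]
ft_force: [0.2, 0.7, -2.7]
opening: 0.116
grip_force: 30.0
```

Request:
{"op": "carry_out", "data": {
  "series": [
    [0.3,-0.03,0,0],
    [0.3,-0.02,0,0],
    [0.2,-0.02,0,0],
    [0.1,-0.01,0,0],
    [0,0,0,0]
  ]
}}

```text
t: 20.05
eef_pos: [607.1, -59.3, 213.3]
tcp_rot: [-3.141, -0.0, 1.487]
ft_force: [-0.3, -0.3, -2.6]
opening: 0.111
grip_force: 30.0
```

Run:
```python
from fit import *
s=env.state();print(s["t"],s["eef_pos"],np.degrees(s["tcp_rot"]),s["opening"],s["ft_force"])
W=env.read_camera("wrist");S=env.read_camera("side");C=env.read_camera("scene")
for n,i in(("wrist",W),("side",S),("scene",C)): cv2.imwrite(f"pics/h_{n}.png",i[:,:,::-1])
for c in("side","scene"):
  print(c,find(c,"basket_bar"),find(c,"stand_seat"),find(c,"stand_tips"),"pred bar",proj(c,[s["eef_pos"][0],s["eef_pos"][1],230]).round(1),"seat",proj(c,[607,-59.6,189]).round(1))
```

```text
20.05 [607.06 -59.34 213.34] [-179.98   -0.     85.19] 0.11131387544816429 [-0.32 -0.34 -2.62]
side [(0.97, 380.9, 269.5), (0.86, 290.9, 188.7)] [(0.6, 284.9, 223.6)] [(0.96, 282.0, 225.4)] pred bar [295.8 159. ] seat [294.6 171.9]
scene [(0.76, 143.1, 193.2), (0.58, 199.9, 200.2)] [(0.55, 196.5, 235.2)] [(0.6, 196.7, 234.2)] pred bar [195.5 169.5] seat [196.8 183.1]
```

Request:
{"op": "carry_out", "data": {
  "series": [
    [0,0,-0.1,0],
    [0,0,-0.2,0],
    [0,0,-0.14,0],
    [0,0,-0.06,0],
    [0,0,0,0]
  ]
}}

```text
t: 21.0
eef_pos: [606.5, -59.2, 187.9]
tcp_rot: [-3.14, -0.0, 1.487]
ft_force: [0.3, 0.6, -3.0]
opening: 0.114
grip_force: 30.0
```

Request:
{"op": "carry_out", "data": {
  "series": [
    [0,0,-0.04,0],
    [0,0,-0.04,0],
    [0,0,-0.03,0],
    [0,0,-0.02,0],
    [0,0,0,0]
  ]
}}

```text
t: 21.5
eef_pos: [606.7, -59.3, 182.1]
tcp_rot: [3.142, 0.0, 1.487]
ft_force: [-0.2, -0.3, -2.8]
opening: 0.113
grip_force: 30.0
```

Request:
{"op": "carry_out", "data": {
  "series": [
    [0,0,-0.03,0],
    [0,0,-0.02,0],
    [0,0,-0.02,0],
    [0,0,-0.01,0],
    [0,0,0,0]
  ]
}}

```text
t: 22.0
eef_pos: [606.9, -59.3, 178.4]
tcp_rot: [3.141, 0.0, 1.487]
ft_force: [0.0, 0.1, 0.2]
opening: 0.111
grip_force: 30.0
```

Request:
{"op": "carry_out", "data": {
  "series": [
    [0,0,-0.01,0],
    [0,0,-0.01,0],
    [0,0,-0.01,0],
    [0,0,0,0],
    [0,0,0,0]
  ]
}}

```text
t: 22.5
eef_pos: [607.2, -59.4, 178.0]
tcp_rot: [3.139, 0.0, 1.487]
ft_force: [-2.6, 0.9, 9.6]
opening: 0.113
grip_force: 30.0
```

Seated at the expected height, so I'll open.

Request:
{"op": "carry_out", "data": {
  "series": [
    [0,0,0,0],
    [0,0,0,0],
    [0,0,0,0],
    [0,0,0,0],
    [0,0,0,0]
  ],
  "fingers": -0.2
}}

```text
t: 23.0
eef_pos: [606.7, -59.3, 176.6]
tcp_rot: [-3.142, -0.0, 1.487]
ft_force: [0.5, 0.1, 0.3]
opening: 0.478
grip_force: 0.0
```

Request:
{"op": "carry_out", "data": {
  "series": [
    [0,0,0,0],
    [0,0,0,0],
    [0,0,0,0],
    [0,0,0,0],
    [0,0,0,0]
  ]
}}

```text
t: 23.5
eef_pos: [606.7, -59.3, 176.7]
tcp_rot: [3.141, 0.0, 1.487]
ft_force: [0.5, -0.8, -0.0]
opening: 0.597
grip_force: 0.0
```

Request:
{"op": "carry_out", "data": {
  "series": [
    [0,0,0.05,0],
    [0,0,0.1,0],
    [0,0,0.3,0],
    [0,0,0.4,0],
    [0,0,0.5,0]
  ]
}}

```text
t: 24.0
eef_pos: [606.4, -59.2, 244.7]
tcp_rot: [-3.141, -0.0, 1.487]
ft_force: [-0.3, 0.2, 0.5]
opening: 0.602
grip_force: 0.0
```

Request:
{"op": "carry_out", "data": {
  "series": [
    [0,0,0.5,0],
    [0,0,0.5,0],
    [0,0,0.3,0],
    [-0.4,0,0,0],
    [-0.6,0,0,0]
  ]
}}

```text
t: 24.5
eef_pos: [556.8, -59.3, 309.5]
tcp_rot: [3.141, 0.0, 1.487]
ft_force: [0.4, 0.1, -0.6]
opening: 0.599
grip_force: 0.0
```

Request:
{"op": "carry_out", "data": {
  "series": [
    [-0.5,0.6,0.1,0],
    [-0.5,0.6,0.1,0],
    [-0.3,0.6,0,0],
    [0,0.6,0,0],
    [0,0.4,0,0]
  ]
}}

```text
t: 25.0
eef_pos: [491.2, 82.3, 320.1]
tcp_rot: [3.14, -0.0, 1.487]
ft_force: [-0.3, -0.4, 0.3]
opening: 0.597
grip_force: 0.0
```

Run:
```python
from fit import *
s=env.state();print(s["t"],s["eef_pos"],s["opening"],s["ft_force"])
for c in("side","scene"):
  i=env.read_camera(c);cv2.imwrite(f"pics/z_{c}.png",i[:,:,::-1])
  print(c,"bar",find(c,"basket_bar"),"basket",find(c,"basket"),"jar",find(c,"jar"))
  print("pred bar",proj(c,[607,-59.6,194]).round(1),"basket mid",proj(c,[607,-59.6,105]).round(1),"jar",proj(c,[517,304,67]).round(1))
  p=proj(c,[607,-59.6,194]).astype(int);x0,y0=p-15;m=(i[y0:y0+30,x0:x0+30].max(2)<45).astype(np.uint8);n,l,st,ct=cv2.connectedComponentsWithStats(m);print([(st[k].tolist(),(ct[k]+[x0,y0]).round(1).tolist()) for k in range(1,n)])
```

```text
25.0 [491.19  82.28 320.14] 0.5969559333829481 [-0.29 -0.43  0.33]
side bar [(0.98, 381.3, 267.9), (0.9, 290.1, 196.4), (0.57, 280.9, 231.0), (0.21, 192.6, 153.7)] basket [(0.71, 288.7, 198.4), (0.64, 381.4, 265.7)] jar [(0.58, 191.0, 153.3)]
pred bar [294.8 170.4] basket mid [292.3 196.4] jar [190.3 151.2]
[([12, 10, 10, 12, 76], [295.0, 170.0])]
scene bar [(0.93, 199.5, 209.7), (0.73, 146.9, 199.1), (0.37, 305.9, 320.2)] basket [(0.97, 198.7, 209.8), (0.97, 140.9, 200.5)] jar [(0.63, 307.7, 294.0), (0.31, 195.8, 236.6)]
pred bar [196.7 181.5] basket mid [199.4 209.1] jar [307.3 296.5]
[]
```

Request:
{"op": "carry_out", "data": {
  "series": [
    [0,0,0,0],
    [0,0,0,0],
    [0,0,0,0],
    [0,0,0,0],
    [0,0,0,0]
  ]
}}

```text
t: 25.9
eef_pos: [491.7, 80.7, 319.1]
tcp_rot: [3.142, 0.0, 1.487]
ft_force: [-0.2, 0.5, 1.2]
opening: 0.596
grip_force: 0.0
```

Request:
{"op": "carry_out", "data": {
  "series": [
    [0,0,0,0],
    [0,0,0,0],
    [0,0,0,0],
    [0,0,0,0],
    [0,0,0,0]
  ]
}}

```text
t: 26.4
eef_pos: [491.7, 80.7, 319.1]
tcp_rot: [3.142, 0.0, 1.487]
ft_force: [-0.5, -0.4, 1.0]
opening: 0.6
grip_force: 0.0
```

Run:
```python
from fit import *
a=cv2.imread("pics/z_side.png")[:,:,::-1].astype(int);b=env.read_camera("side").astype(int)
d=abs(a-b).max(2)[150:250,255:335];print("changed px near basket",(d>40).sum())
print("basket",find("side","basket"),"jar",find("side","jar"),"tip_box",find("side","tip_box"),"dishes",find("side","dishes"))
print(env.job_done())
```

```text
changed px near basket 32
basket [(0.88, 291.2, 199.8), (0.66, 380.7, 264.8)] jar [(0.67, 190.5, 149.0)] tip_box [(0.79, 234.2, 312.3)] dishes [(0.98, 155.0, 214.8)]
the job is handed in; nothing more can be done
None
```

I handed the job in at about 26 s: the jar stands upright in the spill tray and the basket hangs by its handle on both prongs. The basket's final pose was checked only by detections and pixel positions, which fit a level hang, not by a last look at a picture.

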